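Draw the sprung garment gauge out to its length mark and hold it

ROBOT

A 6-joint arm with a two-finger parallel gripper is mounted at the origin on the work surface; the furniture and walls round the work are solid. World frame = base frame: x ahead of the robot, y to its left, z up, the work surface at z = 0. Lengths are in m, angles in rad, forces in N, time in s.
With the tool pointing down it reaches from about 0.225 to 0.875 m from the base axis. Payload 3.4 kg.
Tool frame: the origin (TCP) lies on the centre line of the jaws, within the pads' length; the fingertips stand 19 mm ahead of it and the grasp point (between the pads) is the TCP; z points along the fingers, y is the line along which they close (so a half turn about z gives the same grasp; the last joint's range is limited). The gripper opens to 85 mm and grips with 20 to 120 N. Pads are 22 mm wide; open, the fingers measure 114 mm over their backs; the gripper's body (76 mm by 85 mm) begins 54 mm behind the grasp point. The pads swing forward as they close: fully open they stand 13 mm farther back than shut.
Start: joints at [-0.121, 0.276, 1.505, -0, 1.361, -0.121], TCP at [0.575, -0, 0.25] pointing down, gripper open.
Joint ranges: [-2.89, 2.89], [-0.75, 2.08], [0.22, 2.7], [-1.18, 4.32], [0.11, 2.71], [-2.7, 2.7]. Speed limits (rad/s): [2.57, 2.57, 3.14, 3.14, 3.14, 3.14].

INTERFACE

Orientations are given as a 3x3 rotation matrix whose columns are the frame's x, y, z axes.
In Python, from station import status, imaging, order gives the robot as it stands. The module is installed in compiled form; this text tells all that it offers.
- The arm moves only by the tool play_rows, never from a script. Its argument "targets" is a list of rows, each an object of numbers: "tx", "ty", "tz": the shift along the tool's x, y, z in mm; "roll": the turn about the tool's z in degrees; "claw": the opening, from 0 (shut) to 1 (fully open). In form: [{"tx": .., "ty": .., "tz": .., "roll": .., "claw": ..}, ...]. A call has 1 to 20 rows; each row is the pose to reach, as a shift and turn from the pose commanded when the call began, along the tool's axes at that moment; what a row does not reach only later rows make up. A row lasts 1/10 s, in which the tool goes at most 50 mm and 8.59 degrees, less where a joint would pass 70% of its speed; a pose out of reach is approached as far as the arm can. A call with a gripper value outside its range is refused whole. The fingers move at their own pace and stop on an object; the grip force is fixed at half the most. Time passes only in rows, so rows that repeat a pose let the fingers close. It gives the time, the measured TCP pose, the force, the opening and the grip force at its end, in the units of the state.
- status.sense(): the state, without advancing time (a new reading comes with each control period).
- imaging.snapshot(name): name is "scene" or "side" or "wrist"; returns the picture (400x640x3 uint8, red, green, blue); there is no depth.
- imaging.camera_params(name): a dict with "vertical_fov" (degrees; the focal length in pixels is half the picture's height over the tangent of half this angle, whatever the lens; pixels are square), "cx", "cy" (the principal point, pixels), "k1" (the pictures are not rectified: a ray, as slopes to the right and down, at radius r is drawn at 1 + k1 r^2 times it, then the intrinsics apply), "view" (4x4, takes a point from world to camera coordinates); the wrist camera has in their place "T_tool_cam" (4x4, takes a point from camera to tool coordinates, whose origin is the TCP and whose axes are the flange's). Camera axes: x right, y down, z forward; pixel columns grow to the right and rows downward; lengths in m; the calibration is good to about 2 mm. A picture is of the moment at which its call begins: read the wrist's pose just before it. camera_params takes no time and is no camera call.
- order.close_job(): hands the job in; it is judged then, once.
The state is a dict: "t": time; "joint_positions": joint angles; "joint_velocities": joint speeds; "joint_torque": joint torques, N m; "tcp_pos": TCP position; "tcp_rot": TCP orientation; "wrist_force": force on the tool from outside, world axes, zero at the start; "ft_torque": the same for the moment, N m; "grip_width": opening from 0.0 (shut) to 1.0 (fully open); "grip_force": force on a finger pad.
Only numpy, scipy, OpenCV 4.12 (cv2) and the standard library are available. Lean on these libraries where they do the work, as an engineer would, in place of code of your own. Each camera call takes 0.05 s, during which the arm holds its last target. There are 200 camera calls.

TASK

Lay the telescoping gauge rod down in its cradle, collar in the slot between the two front walls and pull grip over the scale end, and let go of it. Then take it by the pull grip alone, draw it out against its spring until the disc on the end of the grip stands right above the ridge of the rider on the scale, and finish while still holding it there, rod lying in its cradle, so that the length can be read. Leave the pin tin and the thread spool where they are.

Things in the scene. Friction and masses are not known exactly. Their poses are not given: they have to be found in the camera images.
- gauge_rod: Telescoping rod, 184 mm long shut, 0.27 kg, loose. Origin on its axis, in its black square front collar (34 x 34 x 8 mm); x toward the tail, z up; axis 17 mm above the counter as it lies. Steel tube, 20 mm thick, x = -34 (mouth, 23 mm ring) to +98 mm; like square collar at the tail, x = 96 to 104. Grasp the tube at x = 24 to 74 mm, clear of the cradle's walls. Pull grip at the -x end.
- pull_grip: Black pull grip of the gauge rod: block 32 (x) x 14 (y) x 24 mm (z), with a 30 mm round disc, 6 mm thick, on its outer (-x) end. Origin mid-block, axes as the rod's; shut, it lies at x = -58 mm of the rod. It slides out along the rod's -x, 120 mm at most; a spring pulls it shut: 3.6 N plus 60 N/m of draw (9 N at 90 mm).
- pull_disc (a point): Centre of the disc on the outer end of the pull grip, 19 mm to -x of the grip's origin, on the rod's axis. Axes as the rod's.
- cradle: Cradle, fixed: grey board 310 x 84 x 12 mm (x = -200 to 110) with aluminium cross walls 56 mm wide. Origin on the counter under the collar slot; x away from the robot along the lying rod, z up; scale lines at the -x end. A rod lying home is parallel to x (rod x = cradle x), at y = 0, axis 80 mm above the counter, front collar in the slot, grip toward -x.
- collar_slot (a point): Centre of a home rod's collar in the slot, 80 mm above the cradle's origin; axes as the cradle's. Slot x = -9 to 9 mm (here 0); a drawn rod slides forward until its collar meets the front wall. Front wall x = -19 to -9: notch 23 mm wide, floor 10.5 mm below this point, flaring from 10 mm above it to 40 mm wide at its top, 22 mm above. Wall behind the slot, x = 9 to 19, top 10.5 mm below.
- rear_saddle (a point): Where a home rod's axis passes the rear saddle, 83 mm to +x of the slot, 80 mm above the counter. Wall 10 mm thick: same 23 mm notch, floor 10.5 mm below this point, flaring from 2 mm above it, top 14 mm above. Axes as the cradle's. Near it: a wall behind the counter (world x = 0.74 at y = -0.2, 0.63 at y = 0.2) and a fixed printer, 122 mm high, x 0.45 to 0.62, y -0.09 to 0.10.
- rider_mark (a point): Length mark: middle of the top edge of the thin dark ridge (3 mm thick, 92 mm long in y, top 42 mm above the counter) on the rider, an aluminium clip 16 mm long in x fixed across the scale end of the cradle. Axes as the cradle's. The disc is at the mark when straight above the ridge (same cradle x), passing 23 mm over it. Draw needed: 40 to 95 mm.
- pin_tin: Round open tin of pins, 69 mm wide, 20 mm high; bystander. Origin at the centre of its underside.
- spool: White thread spool, 28 mm wide, 42 mm high, standing; bystander. Origin at the centre of its underside.

How it is judged:
On the way, in this order (a step that is already met when the one before it is completed fails the run):
1. the rod lies shut and released in the cradle, collar in the slot, grip over the scale end (x of gauge_rod in the frame of cradle between -0.009 and 0.009 m and y of gauge_rod in the frame of cradle between -0.005 and 0.005 m and z of gauge_rod in the frame of cradle between 0.074 and 0.087 m and angle between the x axis of gauge_rod and the x axis of cradle, either way round below 0.09 rad and contact force between the fingers and gauge_rod below 0.3 N and x of pull_grip in the frame of gauge_rod above -0.065 m and x of pull_disc in the frame of cradle below -0.05 m), for 0.2 s.
2. held by its pull grip, the disc stands above the rider's ridge, rod lying in the cradle (x of gauge_rod in the frame of cradle between -0.009 and 0.009 m and y of gauge_rod in the frame of cradle between -0.005 and 0.005 m and z of gauge_rod in the frame of cradle between 0.074 and 0.087 m and angle between the x axis of gauge_rod and the x axis of cradle, either way round below 0.09 rad and x of pull_disc in the frame of rider_mark between -0.005 and 0.005 m and contact force between the fingers and pull_grip above 2 N and linear speed of pull_grip below 0.02 m/s), for 0.5 s.
At the end, for the whole second after the job is handed in: The rod lies home in the cradle (9 mm along, 5 mm sideways, 74 to 87 mm high at the collar, 5 degrees), the fingers hold the pull grip drawn out against the spring, and the disc is at rest within 5 mm, along the scale, of the rider's ridge (all of step 2 and x of pull_grip in the frame of gauge_rod below -0.085 m); the arm keeps its last pose, push and grip.
It fails at once if the pin tin is pushed away by more than 20 mm (distance of pin_tin from where it was at the start of the episode above 0.02 m).
It fails at once if the thread spool is pushed away by more than 20 mm (distance of spool from where it was at the start of the episode above 0.02 m).
It also fails if it takes over 64 s, if anything falls off the work surface, if the arm or the gripper's body presses on something with over 40 N, if the wrist force passes 120 N, or if a joint passes its speed limit or range.

## Working session

There is one attempt and no reset: what is moved stays moved. The work goes in short steps, Python scripts to look and compute and a tool call to move; the robot and the scene stay as the last step left them, time stands still between calls to the robot, and variables do not carry over. Pictures are saved under pics/ and viewed, at most 10 in all, crops included, and the job is handed in when it is done.

Besides the shell and the picture viewer there is one more tool, called after "Emit:" as a command line: name --argument value ..., lists and objects as JSON in quotes. play_rows: Moves the arm, as the interface text tells. Its arguments: {"type":"object","properties":{"targets":{"type":"array","items":{"type":"object","properties":{"tx":{"type":"number"},"ty":{"type":"number"},"tz":{"type":"number"},"roll":{"type":"number"},"claw":{"type":"number"}}}}},"required":["targets"]}

```bash
mkdir -p pics; cat > h.py <<'E'
import numpy as np, cv2
from station import status, imaging, order
def snap(n):
    s=status.sense(); im=imaging.snapshot(n); return im,s
def cam(n,s=None):
    p=imaging.camera_params(n); f=200/np.tan(np.radians(p["vertical_fov"])/2)
    if n=="wrist":
        T=np.eye(4);T[:3,:3]=np.array(s["tcp_rot"]).reshape(3,3);T[:3,3]=s["tcp_pos"]
        M=T@np.array(p["T_tool_cam"])
    else: M=np.linalg.inv(np.array(p["view"]))
    return M,f,p["cx"],p["cy"],p["k1"]
def ray(c,u,v):
    M,f,cx,cy,k=c; K=np.array([[f,0,cx],[0,f,cy],[0,0,1.]])
    q=cv2.undistortPoints(np.array([[[u,v]]],float),K,np.array([k,0,0,0.]))[0,0]
    return M[:3,3],M[:3,:3]@np.array([q[0],q[1],1])
def onz(c,u,v,z):
    o,d=ray(c,u,v); return o+d*(z-o[2])/d[2]
def proj(c,P):
    M,f,cx,cy,k=c; q=M[:3,:3].T@(np.array(P)-M[:3,3]); x,y=q[:2]/q[2]; g=1+k*(x*x+y*y)
    return f*x*g+cx,f*y*g+cy
E
python3 - <<'E'
from h import *
a,s=snap("scene");b,_=snap("side");c,_=snap("wrist")
for n,i in (("scene",a),("side",b),("wrist",c)): cv2.imwrite(f"pics/{n}0.png",i[:,:,::-1])
print(s["t"],s["tcp_pos"],s["tcp_rot"],s["grip_width"],s["wrist_force"])
for n in("scene","side","wrist"):
    m=cam(n,s);print(n,np.round(m[0],3).tolist(),m[1:])
E
```

```text
0.0 [5.74494272e-01 5.15025093e-05 2.49439577e-01] [[ 2.38720454e-05  9.99998306e-01 -1.84041701e-03]
 [ 9.99999972e-01 -2.34367619e-05  2.36534716e-04]
 [ 2.36491182e-04 -1.84042261e-03 -9.99998278e-01]] 1.0005423540504743 [ 0.5058467  -0.25982206 -0.10698814]
scene [[0.82, -0.413, 0.396, 0.124], [-0.572, -0.613, 0.545, -0.537], [0.018, -0.673, -0.739, 0.825], [0.0, 0.0, 0.0, 1.0]] (np.float64(437.8311438021528), 319.59282582773807, 199.4190581303673, -0.09962244231469046)
side [[0.992, -0.093, 0.085, 0.434], [-0.125, -0.666, 0.736, -0.726], [-0.012, -0.74, -0.672, 0.745], [0.0, 0.0, 0.0, 1.0]] (np.float64(496.85592090476365), 313.96472105990347, 201.58406371866647, 0.029983065145662104)
wrist [[1.0, -0.0, -0.003, 0.574], [-0.001, -0.951, -0.31, 0.08], [-0.003, 0.31, -0.951, 0.373], [0.0, 0.0, 0.0, 1.0]] (np.float64(335.59420044834604), 320.9493085618337, 198.9093741711304, -0.027960350731733634)
```

View pics/scene0.png

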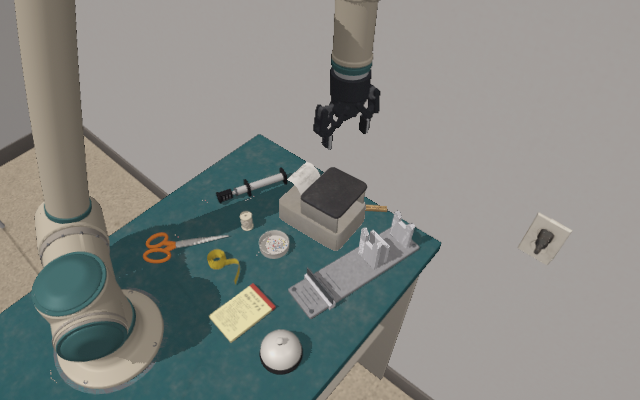

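View pics/side0.png

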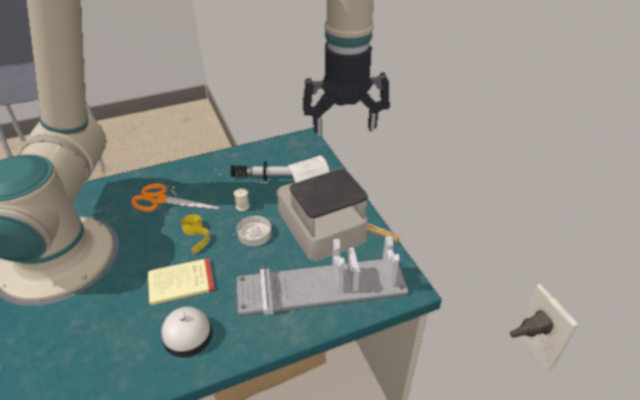

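View pics/wrist0.png

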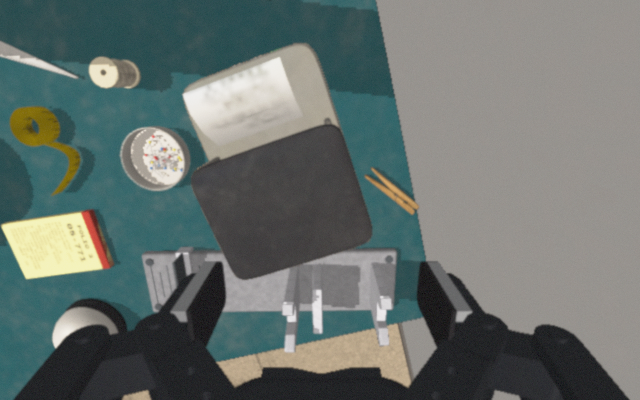

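The scene view shows the rod at the far left of the counter, with its grip near (224,196) and collars near (247,187) and (284,175). The cradle is front right, with the rider bar near (318,288) and its walls at (372,245) and (402,230). The tin is at (274,244) and the spool at (246,221).

```bash
python3 - <<'E'
from h import *
a=cam("scene");b=cam("side");s=status.sense();w=cam("wrist",s)
P=lambda c,u,v,z:np.round(onz(c,u,v,z),4)
print("rod scene grip,col,tail",P(a,224,196,.017),P(a,247,187,.017),P(a,284,175,.017))
print("rod side grip,col",P(b,238,171,.017),P(b,265,171,.017))
print("tin",P(a,274,244,.02),P(b,254,230,.02),P(w,156,158,.02),"spool",P(a,246,213,.042),P(b,242,192,.042))
print("board wrist corners TL BL TR BR",[P(w,*q,.012) for q in((143,254),(153,316),(397,249),(397,311))])
print("board side",[P(b,*q,.012) for q in((237,278),(240,311),(402,262),(407,293))])
print("board scene",[P(a,*q,.012) for q in((289,291),(307,313),(400,215),(419,246))])
E
```

```text
rod scene grip,col,tail [0.3635 0.2017 0.017 ] [0.4266 0.1971 0.017 ] [0.5282 0.1814 0.017 ]
rod side grip,col [0.3623 0.2016 0.017 ] [0.4251 0.1927 0.017 ]
tin [0.3901 0.0012 0.02  ] [ 0.3926 -0.001   0.02  ] [0.3959 0.0113 0.02  ] spool [0.3746 0.1008 0.042 ] [0.3724 0.0957 0.042 ]
board wrist corners TL BL TR BR [array([ 0.3576, -0.1077,  0.012 ]), array([ 0.3552, -0.1972,  0.012 ]), array([ 0.6638, -0.1005,  0.012 ]), array([ 0.6701, -0.1883,  0.012 ])]
board side [array([ 0.3559, -0.1154,  0.012 ]), array([ 0.3604, -0.1909,  0.012 ]), array([ 0.6724, -0.119 ,  0.012 ]), array([ 0.6625, -0.1922,  0.012 ])]
board scene [array([ 0.3553, -0.1171,  0.012 ]), array([ 0.3582, -0.1812,  0.012 ]), array([ 0.6929, -0.0908,  0.012 ]), array([ 0.6664, -0.1864,  0.012 ])]
```

Emit:
play_rows --targets '[{"tx":15,"ty":-10,"roll":-8,"claw":1},{"tx":35,"ty":-25,"roll":-16,"claw":1},{"tx":55,"ty":-40,"roll":-24,"claw":1},{"tx":75,"ty":-55,"roll":-32,"claw":1},{"tx":95,"ty":-70,"roll":-40,"claw":1},{"tx":115,"ty":-85,"roll":-48,"claw":1},{"tx":135,"ty":-100,"roll":-56,"claw":1},{"tx":155,"ty":-112,"roll":-64,"claw":1},{"tx":175,"ty":-120,"roll":-72,"claw":1},{"tx":185,"ty":-125,"roll":-80,"claw":1},{"tx":190,"ty":-125,"roll":-88,"claw":1},{"tx":190,"ty":-125,"roll":-90,"claw":1},{"tx":190,"ty":-125,"roll":-90,"claw":1},{"tx":190,"ty":-125,"roll":-90,"claw":1}]'

```text
invalid input
```

```bash
python3 - <<'E'
from h import *
c,s=snap("wrist");cv2.imwrite("pics/w1.png",c[:,:,::-1])
print(s["t"],s["tcp_pos"],np.round(s["tcp_rot"],3),s["joint_positions"],s["wrist_force"])
E
```

```text
0.15 [5.74648587e-01 6.00779709e-05 2.49641634e-01] [[-0.     1.    -0.001]
 [ 1.     0.     0.   ]
 [ 0.    -0.001 -1.   ]] [-1.20952431e-01  2.76449032e-01  1.50583518e+00 -1.35079214e-05
  1.36065993e+00 -1.20957451e-01] [ 0.32986047 -0.98355929 -0.09956835]
```

View pics/w1.png

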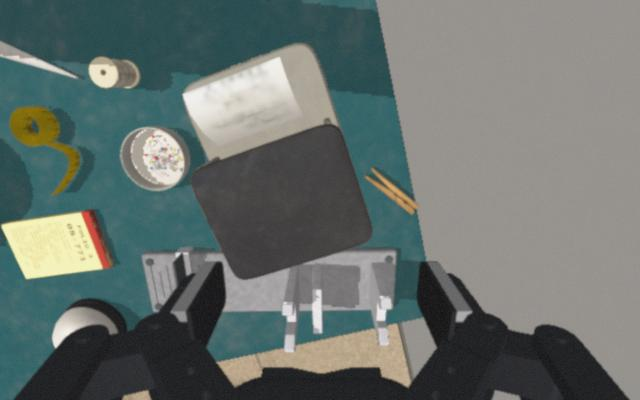

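The move was refused: the view hasn't changed. I'll give every field in each row.

Emit:
play_rows --targets '[{"tx":15,"ty":-10,"tz":0,"roll":-8,"claw":1},{"tx":35,"ty":-25,"tz":0,"roll":-16,"claw":1},{"tx":55,"ty":-40,"tz":0,"roll":-24,"claw":1},{"tx":75,"ty":-55,"tz":0,"roll":-32,"claw":1},{"tx":95,"ty":-70,"tz":0,"roll":-40,"claw":1},{"tx":115,"ty":-85,"tz":0,"roll":-48,"claw":1},{"tx":135,"ty":-100,"tz":0,"roll":-56,"claw":1},{"tx":155,"ty":-112,"tz":0,"roll":-64,"claw":1},{"tx":175,"ty":-120,"tz":0,"roll":-72,"claw":1},{"tx":185,"ty":-125,"tz":0,"roll":-80,"claw":1},{"tx":190,"ty":-125,"tz":0,"roll":-88,"claw":1},{"tx":190,"ty":-125,"tz":0,"roll":-90,"claw":1},{"tx":190,"ty":-125,"tz":0,"roll":-90,"claw":1},{"tx":190,"ty":-125,"tz":0,"roll":-90,"claw":1}]'

```text
t: 1.6
tcp_pos: [0.4499, 0.1899, 0.2502]
tcp_rot: [[-1.0, 0.001, -0.0], [0.001, 1.0, -0.0], [0.0, -0.0, -1.0]]
wrist_force: [0.1, -1.3, 1.0]
grip_width: 0.997
grip_force: 0.0
```

```bash
python3 - <<'E'
from h import *
c,s=snap("wrist");cv2.imwrite("pics/w1.png",c[:,:,::-1])
print(s["t"],s["tcp_pos"],np.round(s["tcp_rot"],3),s["joint_positions"],s["wrist_force"])
E
```

```text
1.6 [0.44993021 0.1899275  0.25018527] [[-1.     0.001 -0.   ]
 [ 0.001  1.    -0.   ]
 [ 0.    -0.    -1.   ]] [ 2.56917278e-01  1.45115651e-01  1.67947939e+00 -1.00719542e-04
  1.31723116e+00 -1.31298063e+00] [ 0.09003624 -1.29610502  1.04095197]
```

View pics/w1.png

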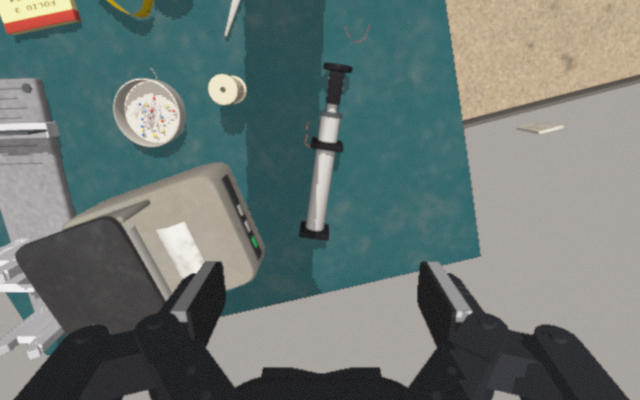

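The wrist view shows the whole rod. The disc is at (337,68), the front collar at (327,144) and the tail collar at (315,231).

```bash
python3 - <<'E'
from h import *
c=cv2.imread("pics/w1.png"); s=status.sense(); w=cam("wrist",s)
hsv=cv2.cvtColor(c,cv2.COLOR_BGR2HSV)
m=((hsv[...,2]>110)&(hsv[...,1]<60)).astype(np.uint8); m[:,:295]=0;m[:,355:]=0;m[:105]=0;m[232:]=0
pts=[]
for v in list(range(122,136,3))+list(range(154,222,6)):
    u=np.nonzero(m[v])[0]
    if len(u): pts.append([*onz(w,u.mean(),v,.017)[:2],len(u)])
pts=np.array(pts); k=np.polyfit(pts[:,0],pts[:,1],1); print(k,np.degrees(np.arctan(k[0])),np.abs(pts[:,1]-np.polyval(k,pts[:,0])).max(),pts[:,2])
d=((hsv[...,2]<60)).astype(np.uint8); d[:,295:][:, 60:]=0; d[:,:295]=0; d[245:]=0;d[:60]=0
rows=d.sum(1); print([(i,int(r)) for i,r in enumerate(rows) if r>0])
for uv,z in (((337,68),.017),((327,144),.034),((315,231),.034),((327,138),.034),((327,151),.034)): print(uv,onz(w,*uv,z))
E
```

```text
[-0.13479779  0.25369362] -7.677069164067401 0.0011498523030615548 [20. 20. 19. 20. 19. 17. 18. 18. 18. 19. 19. 18. 18. 18. 19. 18. 17.]
[(63, 6), (64, 12), (65, 20), (66, 25), (67, 28), (68, 28), (69, 25), (70, 23), (71, 21), (72, 20), (73, 14), (74, 14), (75, 14), (76, 14), (77, 14), (78, 13), (79, 13), (80, 14), (81, 14), (82, 14), (83, 15), (84, 15), (85, 14), (86, 13), (87, 13), (88, 14), (89, 13), (90, 15), (91, 14), (92, 15), (93, 14), (94, 13), (95, 12), (96, 13), (97, 13), (98, 13), (99, 13), (100, 13), (101, 12), (102, 12), (103, 4), (137, 4), (138, 6), (139, 7), (140, 7), (141, 10), (142, 15), (143, 21), (144, 31), (145, 32), (146, 32), (147, 32), (148, 31), (149, 17), (150, 9), (151, 6), (221, 4), (222, 5), (223, 5), (224, 6), (225, 9), (226, 9), (227, 10), (228, 12), (229, 13), (230, 15), (231, 21), (232, 30), (233, 30), (234, 30), (235, 30), (236, 29), (237, 27), (238, 19), (239, 10)]
(337, 68) [0.34850039 0.20659736 0.017     ]
(327, 144) [0.42171939 0.19659357 0.034     ]
(315, 231) [0.51725606 0.18373232 0.034     ]
(327, 138) [0.4156774  0.19657306 0.034     ]
(327, 151) [0.42884944 0.19661792 0.034     ]
```

Emit:
play_rows --targets '[{"tx":-13,"ty":1,"tz":30,"roll":7.7,"claw":0.8},{"tx":-13,"ty":1,"tz":70,"roll":7.7,"claw":0.8},{"tx":-13,"ty":1,"tz":110,"roll":7.7,"claw":0.8},{"tx":-13,"ty":1,"tz":150,"roll":7.7,"claw":0.8},{"tx":-13,"ty":1,"tz":180,"roll":7.7,"claw":0.8},{"tx":-13,"ty":1,"tz":200,"roll":7.7,"claw":0.8},{"tx":-13,"ty":1,"tz":215,"roll":7.7,"claw":0.8},{"tx":-13,"ty":1,"tz":223,"roll":7.7,"claw":0.8},{"tx":-13,"ty":1,"tz":228,"roll":7.7,"claw":0.8},{"tx":-13,"ty":1,"tz":228,"roll":7.7,"claw":0.8},{"tx":-13,"ty":1,"tz":228,"roll":7.7,"claw":0.5},{"tx":-13,"ty":1,"tz":228,"roll":7.7,"claw":0.3},{"tx":-13,"ty":1,"tz":228,"roll":7.7,"claw":0},{"tx":-13,"ty":1,"tz":228,"roll":7.7,"claw":0},{"tx":-13,"ty":1,"tz":228,"roll":7.7,"claw":0},{"tx":-13,"ty":1,"tz":228,"roll":7.7,"claw":0},{"tx":-13,"ty":1,"tz":228,"roll":7.7,"claw":0}]'

```text
t: 3.35
tcp_pos: [0.4634, 0.191, 0.0231]
tcp_rot: [[-0.991, 0.134, 0.001], [0.134, 0.991, 0.0], [-0.001, 0.0, -1.0]]
wrist_force: [-0.7, -1.5, 6.0]
grip_width: 0.212
grip_force: 58.5
```

```bash
python3 - <<'E'
from h import *
c,s=snap("wrist");cv2.imwrite("pics/w2.png",c[:,:,::-1])
a,_=snap("side")
E
```

```text
(no output)
```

View pics/w2.png

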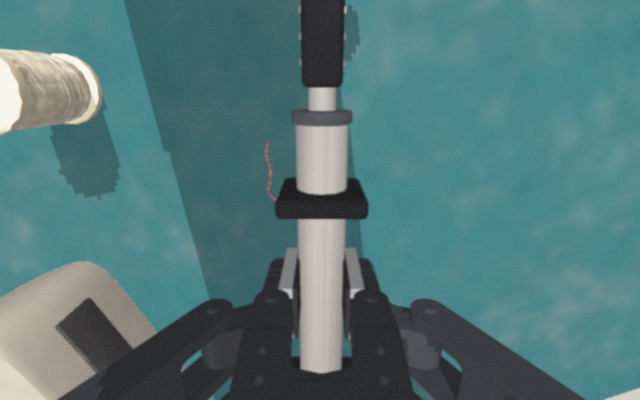

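The rod is gripped and lined up with the tool (collar at (322,198), tube centred between the pads). I'll measure the collar offset and lift.

```bash
python3 - <<'E'
from h import *
s=status.sense(); w=cam("wrist",s); T=np.array(s["tcp_rot"]);p=np.array(s["tcp_pos"])
im=cv2.cvtColor(cv2.imread("pics/w2.png"),cv2.COLOR_BGR2GRAY)
print(im[172:224,285].tolist())
for u,v,z in((322,217,.034),(322,192,.034),(322,197,.034),(322,86,.029),(322,112,.0285)): print(v,np.round(T.T@(onz(w,u,v,z)-p),4))
E
```

```text
[88, 90, 86, 88, 89, 82, 72, 52, 39, 38, 32, 24, 27, 29, 31, 26, 33, 34, 33, 28, 34, 29, 33, 33, 32, 30, 33, 33, 39, 41, 42, 41, 43, 41, 46, 40, 40, 43, 35, 42, 44, 45, 44, 41, 42, 42, 50, 69, 85, 88, 90, 87]
217 [ 0.0368  0.0011 -0.0109]
192 [ 0.0462  0.0011 -0.0109]
197 [ 0.0443  0.0011 -0.0109]
86 [ 0.0817  0.0011 -0.006 ]
112 [ 0.0732  0.0011 -0.0055]
```

Emit:
play_rows --targets '[{"tx":0,"ty":0,"tz":-10,"roll":0,"claw":0},{"tx":0,"ty":0,"tz":-30,"roll":0,"claw":0},{"tx":0,"ty":0,"tz":-60,"roll":0,"claw":0},{"tx":0,"ty":0,"tz":-90,"roll":0,"claw":0},{"tx":0,"ty":0,"tz":-120,"roll":0,"claw":0},{"tx":0,"ty":0,"tz":-150,"roll":0,"claw":0},{"tx":0,"ty":0,"tz":-180,"roll":0,"claw":0},{"tx":0,"ty":0,"tz":-210,"roll":0,"claw":0},{"tx":0,"ty":0,"tz":-223,"roll":0,"claw":0},{"tx":0,"ty":0,"tz":-228,"roll":0,"claw":0},{"tx":0,"ty":0,"tz":-228,"roll":0,"claw":0}]'

```text
t: 4.55
tcp_pos: [0.4628, 0.191, 0.2506]
tcp_rot: [[-0.991, 0.134, 0.0], [0.134, 0.991, 0.0], [-0.0, 0.0, -1.0]]
wrist_force: [0.5, 0.5, -4.1]
grip_width: 0.206
grip_force: 58.8
```

Emit:
play_rows --targets '[{"tx":-4,"ty":-8,"tz":0,"roll":-0.5,"claw":0},{"tx":-10,"ty":-22,"tz":0,"roll":-1,"claw":0},{"tx":-20,"ty":-42,"tz":0,"roll":-1.5,"claw":0},{"tx":-30,"ty":-64,"tz":0,"roll":-2.2,"claw":0},{"tx":-41,"ty":-87,"tz":0,"roll":-3,"claw":0},{"tx":-52,"ty":-110,"tz":0,"roll":-3.7,"claw":0},{"tx":-63,"ty":-133,"tz":0,"roll":-4.5,"claw":0},{"tx":-74,"ty":-156,"tz":0,"roll":-5.2,"claw":0},{"tx":-85,"ty":-179,"tz":0,"roll":-6,"claw":0},{"tx":-95,"ty":-200,"tz":0,"roll":-6.7,"claw":0},{"tx":-103,"ty":-217,"tz":0,"roll":-7.2,"claw":0},{"tx":-107,"ty":-226,"tz":0,"roll":-7.6,"claw":0},{"tx":-109,"ty":-229,"tz":0,"roll":-7.7,"claw":0},{"tx":-109,"ty":-229,"tz":0,"roll":-7.7,"claw":0},{"tx":-109,"ty":-229,"tz":0,"roll":-7.7,"claw":0}]'

```text
t: 6.05
tcp_pos: [0.5399, -0.0498, 0.25]
tcp_rot: [[-1.0, -0.001, -0.001], [-0.001, 1.0, 0.001], [0.001, 0.001, -1.0]]
wrist_force: [-0.1, -1.1, -2.4]
grip_width: 0.213
grip_force: 58.9
```

```bash
python3 - <<'E'
from h import *
c,s=snap("wrist");cv2.imwrite("pics/w3.png",c[:,:,::-1])
import json;json.dump({k:np.array(s[k]).tolist() for k in("tcp_pos","tcp_rot")},open("w3.json","w"))
E
```

```text
(no output)
```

View pics/w3.png

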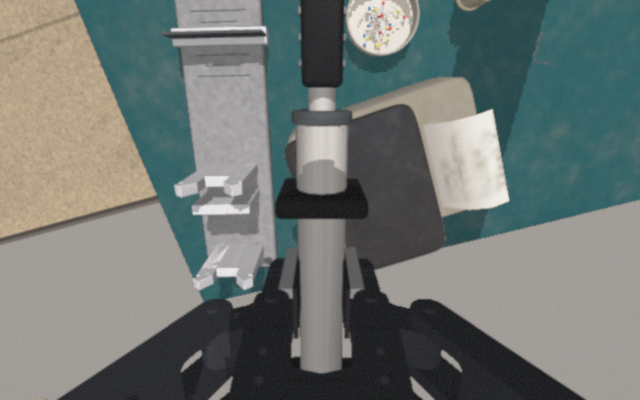

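The rider ridge is at about (217,34). The front wall tops are at about (188,185) and (233,185), and the rear saddle at about (205,275) and (245,275). I'll enlarge this part for accurate edges.

```bash
python3 - <<'E'
import cv2,numpy as np
c=cv2.imread("pics/w3.png")
A=cv2.resize(c[150:295,165:280],None,fx=4,fy=4,interpolation=cv2.INTER_CUBIC)
B=cv2.resize(c[20:50,160:275],None,fx=2.9,fy=2.9,interpolation=cv2.INTER_CUBIC)
o=np.zeros((580,800,3),np.uint8);o[:,:460]=A;o[:B.shape[0],463:463+B.shape[1]]=B[:,:337]
cv2.imwrite("pics/crop1.png",o)
g=cv2.cvtColor(c,cv2.COLOR_BGR2GRAY)
for u in(180,200,220,240,260):print(u,g[22:50,u].tolist())
E
```

```text
180 [161, 159, 160, 161, 157, 169, 202, 220, 214, 170, 117, 89, 74, 55, 48, 62, 98, 147, 163, 167, 169, 169, 166, 147, 118, 100, 86, 75]
200 [143, 150, 158, 163, 166, 181, 213, 220, 188, 133, 101, 83, 62, 48, 48, 78, 131, 159, 165, 168, 169, 166, 157, 133, 115, 111, 111, 113]
220 [145, 158, 161, 163, 177, 211, 224, 220, 161, 107, 90, 64, 47, 48, 54, 97, 152, 166, 164, 165, 166, 163, 144, 117, 111, 115, 114, 116]
240 [164, 166, 165, 161, 174, 220, 225, 199, 132, 96, 81, 58, 43, 49, 80, 124, 159, 165, 166, 168, 165, 156, 133, 116, 114, 112, 112, 117]
260 [134, 136, 134, 149, 188, 220, 217, 165, 115, 87, 67, 52, 43, 60, 105, 147, 165, 169, 166, 170, 164, 150, 123, 111, 115, 117, 116, 119]
```

View pics/crop1.png

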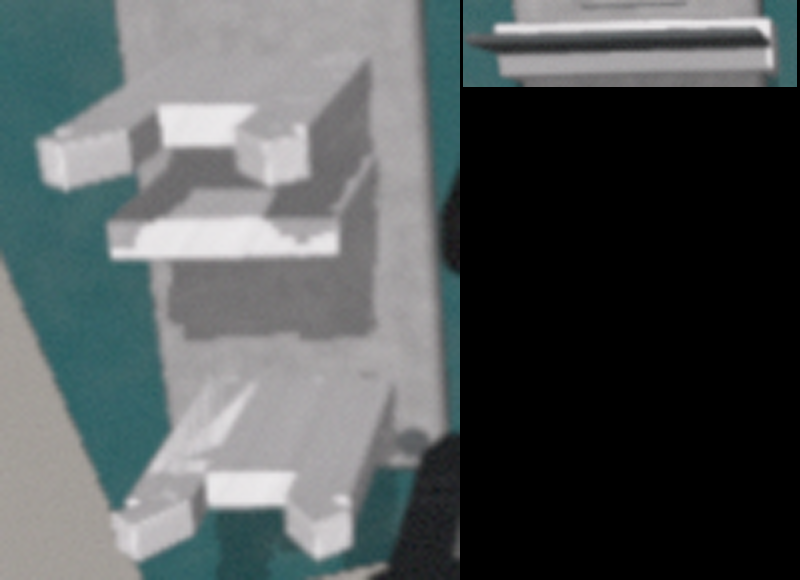

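```bash
python3 - <<'E'
from h import *
s=__import__("json").load(open("w3.json")); w=cam("wrist",s)
F=lambda cx,cy,z:np.round(onz(w,165+cx/4,150+cy/4,z),4)[:2]
print("front floor",[F(*q,.0695) for q in((158,103),(258,103),(165,147),(240,147))])
print("back wall",[F(*q,.0695) for q in((108,220),(338,220),(112,258),(338,258))])
print("rear floor",[F(*q,.0695) for q in((205,472),(298,472),(208,508),(288,508))])
print("rear tops outer",F(114,512,.094),F(352,512,.094))
print("front tops outer",F(38,140,.102),F(310,125,.102))
c=cv2.cvtColor(cv2.imread("pics/w3.png"),cv2.COLOR_BGR2GRAY).astype(float)
U,V=[],[]
for u in range(185,262,4):
    col=c[22:50,u]; i=np.argmax(col[:12]); j=i+np.nonzero(col[i:]<140)[0][0]
    V.append(22+j-1+(col[j-1]-140)/(col[j-1]-col[j])); U.append(u)
k=np.polyfit(U,V,1); print("upper ridge edge",k,np.abs(np.polyval(k,U)-V).max())
P=[onz(w,u,np.polyval(k,u),.042) for u in(170,217,265)]; print(P, "yaw",np.degrees(np.arctan2(-(P[0][0]-P[2][0]),(P[0][1]-P[2][1]))))
print("ends",onz(w,164,34,.042),onz(w,267.5,32,.042))
# board edges z .012
for n,us in(("L",range(176,196)),("R",range(255,280))):
    q=[]
    hs=cv2.cvtColor(cv2.imread("pics/w3.png"),cv2.COLOR_BGR2HSV)
    for v in range(60,150,5):
        b=hs[v,:,1]<70; b=[u for u in us if b[u]]
        q.append(onz(w,b[0]-.5 if n=="L" else b[-1]+.5,v,.012)[:2])
    q=np.array(q); kk=np.polyfit(q[:,0],q[:,1],1); print(n,kk,np.degrees(np.arctan(kk[0])),np.polyval(kk,[.39,.55]))
E
```

```text
front floor [array([ 0.5356, -0.1581]), array([ 0.5356, -0.1345]), array([ 0.5463, -0.1575]), array([ 0.5463, -0.1397])]
back wall [array([ 0.5645, -0.1733]), array([ 0.5645, -0.1177]), array([ 0.5743, -0.1735]), array([ 0.5742, -0.1184])]
rear floor [array([ 0.6328, -0.1565]), array([ 0.6328, -0.1326]), array([ 0.6434, -0.1568]), array([ 0.6433, -0.136 ])]
rear tops outer [ 0.6298 -0.1708] [ 0.6296 -0.1138]
front tops outer [ 0.5355 -0.1728] [ 0.5323 -0.1149]
upper ridge edge [-2.34415778e-02  3.55302031e+01] 0.42411431017376344
[array([ 0.40795473, -0.18565227,  0.042     ]), array([ 0.40749977, -0.14276476,  0.042     ]), array([ 0.40687127, -0.09933053,  0.042     ])] yaw -179.28089838978912
ends [ 0.40992613 -0.19141302  0.042     ] [ 0.40909623 -0.0971775   0.042     ]
L [ 0.03756969 -0.20826912] 2.1515727272493166 [-0.19361694 -0.18760579]
R [ 0.00675502 -0.10723784] 0.3870280445228262 [-0.10460339 -0.10352258]
```

The floor and wall edges agree on a slot x of about 0.555, y of about -0.146 and yaw of 1°. The notch width comes out at 23.6–24 mm and the wall at 55.6 mm, both close to the given sizes. I'll move over it, stop above, and compare rod and notch in one view.

Emit:
play_rows --targets '[{"tx":-2,"ty":-4,"tz":0,"roll":0,"claw":0},{"tx":-8,"ty":-15,"tz":0,"roll":-0.3,"claw":0},{"tx":-18,"ty":-33,"tz":0,"roll":-0.5,"claw":0},{"tx":-30,"ty":-52,"tz":0,"roll":-0.8,"claw":0},{"tx":-42,"ty":-72,"tz":0,"roll":-1,"claw":0},{"tx":-50,"ty":-86,"tz":0,"roll":-1,"claw":0},{"tx":-55,"ty":-95,"tz":0,"roll":-1,"claw":0},{"tx":-55.3,"ty":-96.3,"tz":10,"roll":-1,"claw":0},{"tx":-55.3,"ty":-96.3,"tz":30,"roll":-1,"claw":0},{"tx":-55.3,"ty":-96.3,"tz":55,"roll":-1,"claw":0},{"tx":-55.3,"ty":-96.3,"tz":80,"roll":-1,"claw":0},{"tx":-55.3,"ty":-96.3,"tz":100,"roll":-1,"claw":0},{"tx":-55.3,"ty":-96.3,"tz":113,"roll":-1,"claw":0},{"tx":-55.3,"ty":-96.3,"tz":119,"roll":-1,"claw":0},{"tx":-55.3,"ty":-96.3,"tz":119,"roll":-1,"claw":0},{"tx":-55.3,"ty":-96.3,"tz":119,"roll":-1,"claw":0}]'

```text
t: 7.7
tcp_pos: [0.5963, -0.1469, 0.1322]
tcp_rot: [[-1.0, -0.018, 0.002], [-0.018, 1.0, -0.001], [-0.002, -0.001, -1.0]]
wrist_force: [1.0, -0.4, -3.6]
grip_width: 0.211
grip_force: 58.9
```

```bash
python3 - <<'E'
from h import *
c,s=snap("wrist");cv2.imwrite("pics/w4.png",c[:,:,::-1])
b,_=snap("side");a,_=snap("scene");cv2.imwrite("pics/b4.png",b[:,:,::-1]);cv2.imwrite("pics/a4.png",a[:,:,::-1])
import json;json.dump({k:np.array(s[k]).tolist() for k in("tcp_pos","tcp_rot")},open("w4.json","w"))
f=lambda i,u,v,W,H,k:cv2.resize(i[v:v+H,u:u+W,::-1],None,fx=k,fy=k,interpolation=cv2.INTER_CUBIC)
o=np.zeros((600,800,3),np.uint8)
A=f(c,200,90,240,170,2); o[:340,:480]=A
B=f(b,310,200,100,90,3); o[340-0:340+260,:300]=B[:260]
C=f(a,340,190,90,75,3.5)[:260]; o[340:340+C.shape[0],310:310+C.shape[1]]=C
cv2.imwrite("pics/comb4.png",o); print(s["tcp_pos"],s["wrist_force"])
E
```

```text
[ 0.59626507 -0.1469141   0.13216221] [ 0.98891284 -0.39755866 -3.63465191]
```

View pics/comb4.png

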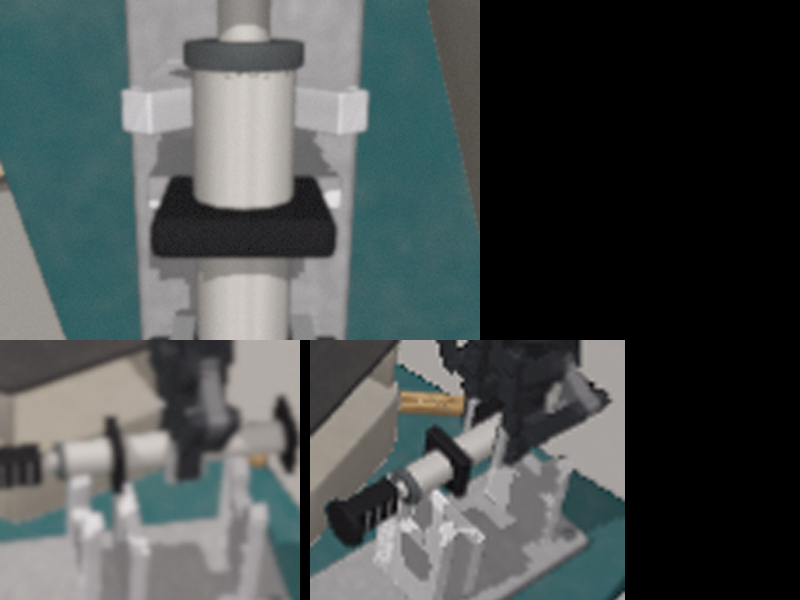

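The rod is centred over the notch: tube at u=321.75, prongs at u=322.5. The collar sits just behind the front wall.

```bash
python3 - <<'E'
from h import *
s=__import__("json").load(open("w4.json")); w=cam("wrist",s); T=np.array(s["tcp_rot"]);p=np.array(s["tcp_pos"])
F=lambda cx,cy,z:np.round((T.T@(onz(w,200+cx/2,90+cy/2,z)-p))*1000,1)
print("prong outer top -x corners L/R", F(122,90,.102),F(367,88,.102))
print("prong +x", F(150,133,.102),F(340,133,.102))
print("tube",F(193,120,.126),F(294,120,.126))
print("collar top z.143: ",F(152,218,.143),F(335,218,.143),F(152,253,.143),F(335,253,.143))
print("back wall top",F(150,205,.0695),F(341,205,.0695),F(150,180,.0695))
# tail of rod pitch check in side view
b=cam("side"); ax=lambda x:proj(b,p+T@np.array([x,0,.006]))
print([np.round(ax(x),1) for x in(.117,.098,.074,.04,0,-.06)])
E
```

```text
prong outer top -x corners L/R [ 60.8 -26.5  30.1] [61.2 29.3 30. ]
prong +x [ 50.9 -20.5  30.1] [50.8 23.6 30.1]
tube [58.  -8.7  6.1] [58.  11.   6.1]
collar top z.143:  [ 43.5 -15.1 -10.9] [ 43.4  17.3 -10.9] [ 36.8 -15.4 -10.9] [ 36.8  17.6 -10.9]
back wall top [ 23.5 -26.   62.6] [23.5 29.5 62.6] [ 31.  -25.6  62.6]
[array([302.5, 242.8]), array([313.6, 241.6]), array([327.5, 240. ]), array([347.1, 237.7]), array([369.9, 235.1]), array([403.9, 231.2])]
```

Emit:
play_rows --targets '[{"tx":1,"ty":0.3,"tz":4,"roll":0,"claw":0},{"tx":1.5,"ty":0.3,"tz":10,"roll":0,"claw":0},{"tx":1.5,"ty":0.3,"tz":16,"roll":0,"claw":0},{"tx":1.5,"ty":0.3,"tz":21,"roll":0,"claw":0},{"tx":1.5,"ty":0.3,"tz":26,"roll":0,"claw":0},{"tx":1.5,"ty":0.3,"tz":31,"roll":0,"claw":0},{"tx":1.5,"ty":0.3,"tz":35,"roll":0,"claw":0},{"tx":1.5,"ty":0.3,"tz":38,"roll":0,"claw":0},{"tx":1.5,"ty":0.3,"tz":41,"roll":0,"claw":0},{"tx":1.5,"ty":0.3,"tz":43,"roll":0,"claw":0},{"tx":1.5,"ty":0.3,"tz":44,"roll":0,"claw":0},{"tx":1.5,"ty":0.3,"tz":44,"roll":0,"claw":0},{"tx":1.5,"ty":0.3,"tz":44,"roll":0,"claw":0}]'

```text
t: 9.15
tcp_pos: [0.5943, -0.1466, 0.0875]
tcp_rot: [[-1.0, -0.017, 0.0], [-0.017, 1.0, -0.0], [-0.0, -0.0, -1.0]]
wrist_force: [-0.2, -0.3, -2.4]
grip_width: 0.211
grip_force: 58.9
```

Emit:
play_rows --targets '[{"tx":0,"ty":0,"tz":1,"roll":0,"claw":0},{"tx":0,"ty":0,"tz":2,"roll":0,"claw":0},{"tx":0,"ty":0,"tz":2,"roll":0,"claw":0},{"tx":0,"ty":0,"tz":2,"roll":0,"claw":0.26},{"tx":0,"ty":0,"tz":2,"roll":0,"claw":0.32},{"tx":0,"ty":0,"tz":2,"roll":0,"claw":0.4},{"tx":0,"ty":0,"tz":2,"roll":0,"claw":0.45},{"tx":0,"ty":0,"tz":2,"roll":0,"claw":0.45},{"tx":0,"ty":0,"tz":2,"roll":0,"claw":0.45},{"tx":0,"ty":0,"tz":2,"roll":0,"claw":0.45}]'

```text
t: 10.15
tcp_pos: [0.5942, -0.1466, 0.0854]
tcp_rot: [[-1.0, -0.017, 0.0], [-0.017, 1.0, -0.0], [-0.0, -0.0, -1.0]]
wrist_force: [-0.5, 0.4, 0.4]
grip_width: 0.452
grip_force: 0.0
```

```bash
python3 - <<'E'
from h import *
c,s=snap("wrist");cv2.imwrite("pics/w5.png",c[:,:,::-1])
b,_=snap("side");a,_=snap("scene")
import json;json.dump({k:np.array(s[k]).tolist() for k in("tcp_pos","tcp_rot")},open("w5.json","w"))
f=lambda i,u,v,W,H,k:cv2.resize(i[v:v+H,u:u+W,::-1],None,fx=k,fy=k,interpolation=cv2.INTER_CUBIC)
o=np.zeros((600,800,3),np.uint8)
A=f(c,200,0,240,180,2); o[:360,:480]=A
B=f(b,280,210,130,78,3); o[362:362+234,:390]=B
C=f(a,320,190,110,70,3.3); o[362:362+231,400:763]=C
cv2.imwrite("pics/comb5.png",o); print(s["tcp_pos"],s["wrist_force"],s["grip_force"])
E
```

```text
[ 0.5941869  -0.14658606  0.08535696] [-0.54388498  0.41926915  0.39507843] 0.0
```

View pics/comb5.png

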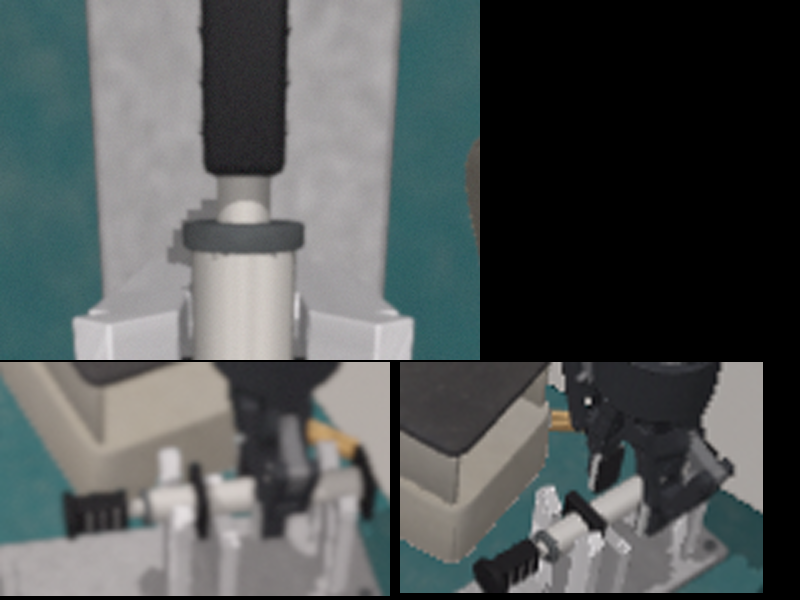

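The rod lies in the cradle: tube down in the front notch, collar behind the front wall, tail in the rear saddle, grip toward the scale, and the fingers are clear. Now I'll rise and move over the grip.

Emit:
play_rows --targets '[{"tx":0,"ty":0,"tz":-5,"roll":0,"claw":0.45},{"tx":0,"ty":0,"tz":-20,"roll":0,"claw":0.45},{"tx":0,"ty":0,"tz":-45,"roll":0,"claw":0.45},{"tx":0,"ty":0,"tz":-75,"roll":0,"claw":0.45},{"tx":0,"ty":0,"tz":-105,"roll":0,"claw":0.45},{"tx":10,"ty":0,"tz":-115,"roll":0,"claw":0.45},{"tx":35,"ty":0,"tz":-115,"roll":0,"claw":0.45},{"tx":65,"ty":0,"tz":-115,"roll":0,"claw":0.45},{"tx":90,"ty":0,"tz":-115,"roll":0,"claw":0.45},{"tx":98,"ty":0,"tz":-115,"roll":0,"claw":0.45},{"tx":98,"ty":0,"tz":-115,"roll":0,"claw":0.45},{"tx":98,"ty":0,"tz":-115,"roll":0,"claw":0.45}]'

```text
t: 11.5
tcp_pos: [0.4971, -0.1485, 0.2004]
tcp_rot: [[-1.0, -0.017, 0.002], [-0.017, 1.0, -0.0], [-0.002, -0.0, -1.0]]
wrist_force: [1.0, 0.7, 0.1]
grip_width: 0.448
grip_force: 0.0
```

```bash
python3 - <<'E'
from h import *
c,s=snap("wrist");cv2.imwrite("pics/w6.png",c[:,:,::-1])
import json;json.dump({k:np.array(s[k]).tolist() for k in("tcp_pos","tcp_rot")},open("w6.json","w"))
w=cam("wrist",s);T=np.array(s["tcp_rot"]);p=np.array(s["tcp_pos"])
print(s["t"],p)
for n,P in(("ridge",(.409,-.148,.042)),("disc",(.4773,-.1485,.080)),("grip",(.496,-.148,.092)),("mouth",(.520,-.1475,.08)),("collar",(.554,-.147,.097))): print(n,np.round(proj(w,P),1))
g=cv2.cvtColor(c,cv2.COLOR_RGB2GRAY)
for u in(255,275,322): print(u,[(i,int(x)) for i,x in enumerate(g[30:270,u],30)][::2 if u!=322 else 3])
for v in (150,165,180,190,200): print(v,g[v,280:366].tolist())
E
```

```text
11.5 [ 0.49707305 -0.14852062  0.20039931]
ridge [322.7  79.6]
disc [320.6 174.6]
grip [320.8 203.5]
mouth [321.  227.4]
collar [320.9 276.7]
255 [(30, 87), (32, 88), (34, 90), (36, 94), (38, 97), (40, 98), (42, 98), (44, 94), (46, 93), (48, 92), (50, 90), (52, 90), (54, 91), (56, 93), (58, 95), (60, 93), (62, 90), (64, 92), (66, 91), (68, 96), (70, 92), (72, 96), (74, 96), (76, 92), (78, 92), (80, 92), (82, 88), (84, 91), (86, 87), (88, 91), (90, 94), (92, 94), (94, 93), (96, 90), (98, 93), (100, 97), (102, 98), (104, 101), (106, 104), (108, 108), (110, 107), (112, 108), (114, 107), (116, 103), (118, 98), (120, 100), (122, 97), (124, 98), (126, 100), (128, 98), (130, 100), (132, 99), (134, 96), (136, 92), (138, 93), (140, 94), (142, 91), (144, 91), (146, 93), (148, 93), (150, 93), (152, 94), (154, 92), (156, 91), (158, 90), (160, 92), (162, 92), (164, 90), (166, 90), (168, 88), (170, 90), (172, 88), (174, 85), (176, 90), (178, 90), (180, 88), (182, 92), (184, 92), (186, 91), (188, 94), (190, 98), (192, 97), (194, 96), (196, 93), (198, 93), (200, 92), (202, 91), (204, 88), (206, 91),
[... 3981 characters left out ...]
8, 159, 161, 162, 161, 163, 158, 135, 97, 54, 39, 42, 41, 36, 33, 38, 46, 40, 37, 37, 40, 41, 39, 43, 42, 36, 50, 80, 126, 153, 159, 161, 159, 161, 161, 166, 168, 169, 167, 168, 164, 170, 167, 168, 167, 172, 171, 170, 169, 165, 164, 166, 165, 164, 166, 166, 160, 158, 152, 135, 114, 95]
200 [139, 156, 161, 163, 163, 163, 161, 162, 162, 160, 161, 159, 161, 159, 160, 161, 162, 162, 164, 164, 161, 162, 160, 159, 162, 164, 167, 166, 158, 141, 121, 111, 84, 53, 39, 36, 32, 40, 40, 42, 40, 38, 43, 40, 41, 37, 42, 41, 38, 35, 47, 85, 132, 156, 161, 162, 166, 169, 174, 175, 173, 170, 171, 167, 166, 168, 169, 169, 171, 172, 171, 171, 169, 167, 166, 165, 162, 163, 160, 161, 161, 162, 154, 135, 111, 92]
```

```bash
python3 - <<'E'
from h import *
s=__import__("json").load(open("w6.json")); w=cam("wrist",s)
g=cv2.cvtColor(cv2.imread("pics/w6.png"),cv2.COLOR_BGR2GRAY).astype(float)
V=[]
for u in list(range(282,356,3)):
    col=255-g[74:86,u]; wt=np.clip(col-(255-150),0,None); V.append((u,(wt*np.arange(74,86)).sum()/wt.sum()))
V=np.array(V);k=np.polyfit(*V.T,1);P=[onz(w,u,np.polyval(k,u),.042) for u in(282,322,355)];print("ridge",k,np.round(P,4),np.abs(V[:,1]-np.polyval(k,V[:,0])).max())
print(g[216:240,322].tolist(), g[164:174,322].tolist())
print("block inner top", onz(w,322,223.5,.092), "disc face bottom",onz(w,322,168.2,.065))
for v in range(176,192,2):
    r=np.nonzero(g[v,290:350]<100)[0]; print(v,r.min()+290,r.max()+290)
r=np.array(s["tcp_pos"]);print(r)
E
```

```text
ridge [3.70787852e-03 7.87556995e+01] [[ 0.4096 -0.1803  0.042 ]
 [ 0.4093 -0.1485  0.042 ]
 [ 0.4089 -0.1223  0.042 ]] 0.10056766685593743
[40.0, 39.0, 43.0, 41.0, 36.0, 42.0, 41.0, 68.0, 116.0, 144.0, 159.0, 188.0, 206.0, 211.0, 201.0, 158.0, 99.0, 74.0, 81.0, 91.0, 94.0, 92.0, 89.0, 111.0] [163.0, 166.0, 162.0, 141.0, 101.0, 54.0, 30.0, 32.0, 34.0, 34.0]
block inner top [ 0.51174626 -0.14685435  0.092     ] disc face bottom [ 0.47578562 -0.14742211  0.065     ]
176 303 341
178 303 341
180 304 340
182 308 336
184 313 331
186 313 331
188 313 331
190 312 331
[ 0.49707305 -0.14852062  0.20039931]
```

Emit:
play_rows --targets '[{"tx":0.5,"ty":0,"tz":15,"roll":0,"claw":0.45},{"tx":0.5,"ty":0,"tz":40,"roll":0,"claw":0.45},{"tx":0.5,"ty":0,"tz":65,"roll":0,"claw":0.45},{"tx":0.5,"ty":0,"tz":85,"roll":0,"claw":0.45},{"tx":0.5,"ty":0,"tz":100,"roll":0,"claw":0.45},{"tx":0.5,"ty":0,"tz":112,"roll":0,"claw":0.45},{"tx":0.5,"ty":0,"tz":118,"roll":0,"claw":0.45},{"tx":0.5,"ty":0,"tz":118,"roll":0,"claw":0.45},{"tx":0.5,"ty":0,"tz":118,"roll":0,"claw":0.3},{"tx":0.5,"ty":0,"tz":118,"roll":0,"claw":0.2},{"tx":0.5,"ty":0,"tz":118,"roll":0,"claw":0},{"tx":0.5,"ty":0,"tz":118,"roll":0,"claw":0},{"tx":0.5,"ty":0,"tz":118,"roll":0,"claw":0},{"tx":0.5,"ty":0,"tz":118,"roll":0,"claw":0}]'

```text
t: 12.95
tcp_pos: [0.4963, -0.1485, 0.083]
tcp_rot: [[-1.0, -0.017, 0.002], [-0.017, 1.0, -0.001], [-0.002, -0.001, -1.0]]
wrist_force: [0.6, 0.0, 4.2]
grip_width: 0.156
grip_force: 60.2
```

```bash
cat > m.py <<'E'
from h import *
import sys
c,s=snap("wrist");cv2.imwrite(f"pics/{sys.argv[1]}.png",c[:,:,::-1])
w=cam("wrist",s);T=np.array(s["tcp_rot"]);p=np.array(s["tcp_pos"])
g=cv2.cvtColor(c,cv2.COLOR_RGB2GRAY).astype(int)
print(s["t"],p,s["wrist_force"],s["grip_width"],s["grip_force"])
for n,q in(("disc face bottom",(.022,0,.017)),("disc face top",(.022,0,-.013)),("disc back top",(.016,0,-.013)),("block top",(.0,0,-.010))): print(n,np.round(proj(w,p+T@np.array(q)),1))
print("ridge",np.round(proj(w,(.4093,-.1485,.042)),1),np.round(proj(w,(.4093,-.18,.042)),1))
print([(v,int((g[v,270:375]<70).sum())) for v in range(0,260,4)])
print("u275",g[0:260:3,272].tolist())
E
python3 m.py w7
```

```text
12.95 [ 0.49629047 -0.14851141  0.08299525] [0.6235398  0.01139991 4.20977468] 0.15641699346051172 60.180723667144775
disc face bottom [319.2 225. ]
disc face top [318.7 256.2]
disc back top [318.8 270.6]
block top [319.  302.2]
ridge [322.5  74.7] [254.4  73.7]
[(0, 0), (4, 0), (8, 0), (12, 0), (16, 0), (20, 0), (24, 0), (28, 0), (32, 0), (36, 0), (40, 0), (44, 0), (48, 0), (52, 0), (56, 0), (60, 0), (64, 0), (68, 0), (72, 0), (76, 0), (80, 0), (84, 0), (88, 0), (92, 0), (96, 0), (100, 0), (104, 0), (108, 0), (112, 0), (116, 0), (120, 0), (124, 0), (128, 0), (132, 0), (136, 0), (140, 0), (144, 0), (148, 0), (152, 0), (156, 0), (160, 0), (164, 0), (168, 0), (172, 0), (176, 0), (180, 0), (184, 0), (188, 0), (192, 0), (196, 0), (200, 0), (204, 0), (208, 0), (212, 0), (216, 0), (220, 0), (224, 0), (228, 9), (232, 49), (236, 61), (240, 67), (244, 69), (248, 69), (252, 69), (256, 65)]
u275 [165, 167, 169, 171, 171, 171, 168, 169, 171, 157, 149, 170, 170, 171, 172, 173, 169, 170, 170, 172, 224, 236, 237, 227, 106, 95, 103, 173, 176, 176, 154, 126, 126, 124, 120, 120, 123, 117, 121, 118, 125, 148, 173, 170, 170, 169, 173, 175, 173, 171, 163, 161, 164, 168, 170, 168, 169, 174, 176, 170, 168, 168, 172, 175, 173, 171, 166, 168, 169, 176, 178, 175, 172, 168, 167, 169, 169, 171, 171, 172, 175, 172, 174, 174, 174, 170, 166]
```

The grip is held, and the ridge and disc appear where predicted. The draw needed is about 68.5 mm.

Emit:
play_rows --targets '[{"tx":1,"ty":0,"tz":-0.5,"roll":0,"claw":0},{"tx":4,"ty":0,"tz":-0.5,"roll":0,"claw":0},{"tx":8,"ty":0,"tz":-0.5,"roll":0,"claw":0},{"tx":13,"ty":0,"tz":-0.5,"roll":0,"claw":0},{"tx":18,"ty":0,"tz":-0.5,"roll":0,"claw":0},{"tx":23,"ty":0,"tz":-0.5,"roll":0,"claw":0},{"tx":28,"ty":0,"tz":-0.5,"roll":0,"claw":0},{"tx":33,"ty":0,"tz":-0.5,"roll":0,"claw":0},{"tx":38,"ty":0,"tz":-0.5,"roll":0,"claw":0},{"tx":43,"ty":0,"tz":-0.5,"roll":0,"claw":0},{"tx":48,"ty":0,"tz":-0.5,"roll":0,"claw":0},{"tx":53,"ty":0,"tz":-0.5,"roll":0,"claw":0},{"tx":58,"ty":0,"tz":-0.5,"roll":0,"claw":0},{"tx":62,"ty":0,"tz":-0.5,"roll":0,"claw":0},{"tx":65,"ty":0,"tz":-0.5,"roll":0,"claw":0},{"tx":67.5,"ty":0,"tz":-0.5,"roll":0,"claw":0},{"tx":68.5,"ty":0,"tz":-0.5,"roll":0,"claw":0},{"tx":68.5,"ty":0,"tz":-0.5,"roll":0,"claw":0},{"tx":68.5,"ty":0,"tz":-0.5,"roll":0,"claw":0}]'

```text
t: 14.9
tcp_pos: [0.4283, -0.1498, 0.083]
tcp_rot: [[-1.0, -0.017, 0.003], [-0.017, 1.0, -0.001], [-0.003, -0.001, -1.0]]
wrist_force: [7.3, 0.3, 1.4]
grip_width: 0.152
grip_force: 59.8
```

```bash
python3 m.py w8; python3 - <<'E'
from h import *
# side/scene: predicted collars vs dark pixels; save for numeric check
for n in("side","scene"):
    i,s=snap(n);cv2.imwrite(f"pics/{n}8.png",i[:,:,::-1]);c=cam(n)
    g=cv2.cvtColor(i,cv2.COLOR_RGB2GRAY)
    for nm,x in(("disc",.4093-.0),("collar@-5",.5495),("collar0",.5545),("tail0",.6545)):
        q=proj(c,(x,-.147+(x-.5545)*.0175,.080));u,v=map(int,q)
        print(n,nm,np.round(q,1),g[v-1:v+1,u-9:u+10].mean(0).astype(int).tolist())
    q=proj(c,(.4093,-.1485,.042));print("ridge",np.round(q,1))
E
```

```text
14.9 [ 0.42833226 -0.14978073  0.08302794] [7.34658142 0.26601398 1.35648908] 0.15172255015048217 59.78829503059387
disc face bottom [319.2 225. ]
disc face top [318.7 256.2]
disc back top [318.8 270.6]
block top [319.  302.2]
ridge [322.6 212.5] [262.4 211.6]
[(0, 0), (4, 0), (8, 0), (12, 0), (16, 1), (20, 5), (24, 0), (28, 0), (32, 0), (36, 0), (40, 0), (44, 0), (48, 0), (52, 0), (56, 0), (60, 0), (64, 0), (68, 0), (72, 0), (76, 0), (80, 0), (84, 0), (88, 0), (92, 0), (96, 0), (100, 0), (104, 0), (108, 0), (112, 0), (116, 0), (120, 0), (124, 0), (128, 0), (132, 0), (136, 0), (140, 0), (144, 0), (148, 0), (152, 0), (156, 0), (160, 0), (164, 0), (168, 0), (172, 0), (176, 0), (180, 0), (184, 0), (188, 0), (192, 0), (196, 0), (200, 0), (204, 0), (208, 0), (212, 0), (216, 0), (220, 0), (224, 0), (228, 20), (232, 51), (236, 61), (240, 67), (244, 69), (248, 70), (252, 69), (256, 65)]
u275 [101, 99, 99, 99, 99, 97, 102, 97, 102, 98, 101, 100, 96, 102, 103, 100, 99, 99, 101, 100, 103, 101, 103, 99, 101, 101, 104, 107, 109, 109, 108, 105, 103, 101, 122, 180, 183, 183, 174, 122, 105, 104, 107
[... 472 characters left out ...]
61, 160, 161, 160, 151, 125, 81, 42, 36, 61, 104, 139, 158, 163, 163, 163, 164, 164, 163]
side tail0 [400.  249.1] [152, 153, 153, 153, 149, 133, 100, 59, 33, 30, 39, 61, 94, 127, 151, 164, 170, 172, 172]
ridge [265.1 278.5]
scene disc [319.3 272.1] [86, 92, 90, 87, 87, 88, 70, 37, 25, 24, 26, 27, 37, 35, 29, 34, 134, 130, 116]
scene collar@-5 [372.5 239.8] [109, 110, 122, 123, 122, 125, 129, 133, 136, 129, 95, 28, 19, 21, 22, 27, 58, 106, 131]
scene collar0 [374.3 238.7] [119, 129, 124, 113, 100, 114, 120, 82, 47, 17, 22, 22, 26, 58, 115, 140, 139, 133, 130]
scene tail0 [408.2 218.1] [152, 135, 117, 89, 102, 121, 126, 126, 104, 57, 16, 20, 22, 23, 62, 129, 159, 162, 161]
ridge [318.6 281.7]
```

The spring pull reads 7.3 N, against 7.5 N expected, and the collar sits at the front wall. The ridge top (row ~212, predicted 212.5) and the disc agree to within about 1 mm. I'll hold, then hand in.

Emit:
play_rows --targets '[{"tx":0,"ty":0,"tz":0,"roll":0,"claw":0},{"tx":0,"ty":0,"tz":0,"roll":0,"claw":0},{"tx":0,"ty":0,"tz":0,"roll":0,"claw":0},{"tx":0,"ty":0,"tz":0,"roll":0,"claw":0},{"tx":0,"ty":0,"tz":0,"roll":0,"claw":0},{"tx":0,"ty":0,"tz":0,"roll":0,"claw":0},{"tx":0,"ty":0,"tz":0,"roll":0,"claw":0},{"tx":0,"ty":0,"tz":0,"roll":0,"claw":0},{"tx":0,"ty":0,"tz":0,"roll":0,"claw":0},{"tx":0,"ty":0,"tz":0,"roll":0,"claw":0}]'

```text
t: 16.05
tcp_pos: [0.4284, -0.1498, 0.083]
tcp_rot: [[-1.0, -0.017, 0.003], [-0.017, 1.0, -0.001], [-0.003, -0.001, -1.0]]
wrist_force: [7.5, -0.2, 0.5]
grip_width: 0.153
grip_force: 59.8
```

```bash
python3 -c "
from station import status,order
s=status.sense();print(s['tcp_pos'],s['wrist_force'],s['grip_force']);print(order.close_job())"
```

```text
[ 0.42841169 -0.14976813  0.083013  ] [ 7.51754968 -0.20679338  0.46318237] 59.79081630706787
the job is handed in; nothing more can be done
None
```

I handed the job in at about 16 s with the rod lying in its cradle and the pull grip held drawn about 68 mm; by my measurements the disc is within about 1 mm of the rider's ridge, but the hand-in returned no verdict.

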